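Refit the tube carrier on the slanted spindle of the tube mixer

ROBOT

A 6-joint arm with a two-finger parallel gripper is mounted at the origin on a cart in front of the work surface, level with it; the furniture and walls round the work are solid. World frame = base frame: x ahead of the robot, y to its left, z up, the work surface at z = 0. Lengths are in mm, angles in rad, forces in N, time in s.
With the tool pointing down it reaches from about 300 to 850 mm from the base axis. Payload 4.2 kg.
Tool frame: the origin (TCP) lies midway between the tips of the shut fingers; the grasp point (between the pads) lies 19 mm behind it (arm.hold_point_z is the distance from the TCP to the grasp point, in mm); z points along the fingers, y is the direction in which the jaws open and shut (so a half turn about z gives the same grasp; the last joint's range is limited). The gripper opens to 91 mm and grips with 3 to 60 N. Pads are 32 mm wide; open, the fingers measure 118 mm over their backs; the gripper's body (76 mm by 178 mm) begins 60 mm behind the grasp point.
Start: joints at [1.313, 0.32, 1.565, -0, 1.257, -0.02], TCP at [135.451, 558.835, 213.976] pointing down, gripper open.
Joint ranges: [-3.11, 3.11], [-0.84, 2.01], [0.21, 2.61], [-1.34, 4.49], [0.05, 2.63], [-2.56, 2.56]. Speed limits (rad/s): [2.57, 2.57, 3.14, 3.14, 3.14, 3.14].

INTERFACE

Orientations are given as [roll, pitch, yaw] about the fixed x, y, z axes, in that order (R = Rz(yaw) Ry(pitch) Rx(roll)).
In Python, from plant import arm gives the robot as it stands. The module is installed in compiled form; this text tells all that it offers.
- The arm moves only by the tool arm_command, never from a script. Its argument "series" is text: rows parted by semicolons, each of 7 numbers parted by spaces: the turn, a rotation vector about the world's x, y, z in degrees, then the shift along the world's x, y, z in cm, then the opening, from 0 (shut) to 1 (fully open). In form: wx wy wz dx dy dz gripper; .... A call has 1 to 8 rows; each row shifts and turns the commanded pose from where the row before left it; what a row does not reach is not made up. A row lasts 1/10 s, in which the tool goes at most 50 mm and 8.59 degrees, less where a joint would pass 70% of its speed; a pose out of reach is approached as far as the arm can. A call is refused whole if a number of a shift passes 5 or a number of a turn 8.59, either way. A call with a gripper value outside its range is refused whole. The fingers move at their own pace and stop on an object; "force" is the grip in N (left out, the last holds). Time passes only in rows, so rows that do not move let the fingers close. It gives the time, the measured TCP pose, the force and the opening at its end, in the units of the state.
- arm.observe(): the state, without advancing time (a new reading comes with each control period).
- arm.snapshot(name): name is "scene" or "top"; returns a dict with "image" (384x512x3 uint8, blue, green, red), "fx", "fy", "cx", "cy" (pixels), "k1" (the pictures are not rectified: a ray, as slopes to the right and down, at radius r is drawn at 1 + k1 r^2 times it, then the intrinsics apply), "R" (3x3) and "t" (3): a world point X has camera coordinates R X + t. Camera axes: x right, y down, z forward; pixel columns grow to the right and rows downward; lengths in mm; the calibration is good to about 2 mm. A picture is of the moment at which its call begins. There is no depth.
- arm.sign_off(): hands the job in, once; it reports no verdict.
Trained networks look in a picture, given as the dict that the camera call returned (one of the last four; its "shot" number tells which), for a name from the list of things; names that differ only in an ending like _2 or _b are one class to them, and where a whole thing is asked for, a point or a joint stands for the part that bears it (a point fixed in the world has none). Each returns a list of dicts, best first, with "score" (0 to 1); they miss things now and then, are a little off and sometimes report something else, mostly with a low value. They report only what shows in the picture. A call takes as long as a camera call.
- arm.spot_in(picture, thing): "bbox" ([left, top, right, bottom] in pixels, round what is visible of it).
- arm.trace(picture, thing): "pixels" (384x512 bool, what is visible of it) and "bbox" ([left, top, right, bottom] in pixels, round what is visible of it).
- arm.place_of(picture, thing): "position" ([column, row] in pixels: a listed point, or the origin of a listed thing).
The state is a dict: "time_s": time; "qpos": joint angles; "joint_velocities": joint speeds; "joint_efforts": joint torques, N m; "tcp_pos": TCP position; "tcp_rot": TCP orientation; "wrist_force": force on the tool from outside, world axes, zero at the start; "moment": the same for the moment, N m; "gripper_width": opening from 0.0 (shut) to 1.0 (fully open).
Only numpy, scipy, OpenCV 4.12 (cv2) and the standard library are available. Lean on these libraries where they do the work, as an engineer would, in place of code of your own. Each camera call takes 0.05 s, during which the arm holds its last target. There are 200 camera calls.

TASK

The washed tube carrier is lying on the bench: hang it back on the mixer's slanted spindle. Slide it down along the spindle and, pressing lightly, turn it until the spring-loaded drive dog snaps into one of the slots under its hub, so that it sits fully home on the collar and stays there when you let go. Do not force it (never press with more than 30 N), and leave the other things on the bench alone.

Things in the scene. Friction and masses are not known exactly. Their poses are not given: they have to be found in the camera images.
- carrier_hub (a point): Tube carrier, a loose white plastic carousel (about 0.24 kg) standing on its underside: a ring of twelve tube cups, 112 mm wide, 22 mm high, round a hub. The hub's round boss, 34 mm thick, rises to 62 mm, with a 16 mm bore right through. This point: on the hub's axis, 45 mm above the underside, where to grip the boss (cup tops 23 mm lower). z: hub axis, away from the underside.
- carrier_foot (a point): Centre of the carrier's underside, on the hub's axis, 45 mm from carrier_hub. The hub's foot here is 48 mm wide, with two crossed slots, 6.5 mm wide and 7 mm deep, along this frame's x and y (so the same every quarter turn). z: hub axis, up through the boss. The front of a fixed analyser, 0.3 m high, stands behind the carrier at x = 0.59, from y = -0.5 to 0.15: keep hand and carrier clear of it.
- spindle_seat (a point): Centre of the face of the 50 mm steel collar on which the carrier sits home, at the root of the spindle. z: the spindle's axis, outward and up; the collar faces that way. x and y do not follow the drive dog. The spindle is held by its gear, which slips at 0.15 N m.
- spindle_tip (a point): Tip of the spindle, on its axis, 70 mm from spindle_seat. The spindle is 14 mm thick; its last 10 mm taper to 6 mm. With the carrier home the tip stands 8 mm out of the boss. z: the spindle's axis, outward.
- mouse: Computer mouse, bystander, 104 x 59 x 37 mm; origin at the centre of its underside.
- timer: Bench timer, bystander, 66 x 66 x 18 mm; origin at the centre of its underside.
- vial1: Small reagent vial with a white cap, bystander, 23 mm wide, 52 mm high; origin at the centre of its underside.
- beaker: Small plastic beaker, bystander, 57 mm wide, 71 mm high; origin at the centre of its underside.
- marker: Black marker pen lying flat, bystander, 136 mm long, 19 mm thick; origin at the centre of its underside.
- mixer: Tube mixer, fixed: a grey housing 130 x 116 mm with a slanted head, from which the steel spindle leans 35 degrees from vertical toward the front. Origin at the centre of its underside; its front faces along -x.
- dog_top (a point): Centre of the drive dog's upper face, 5 mm above the collar: a bar 40 mm long, 5 mm wide across the spindle, on a spring (3.6 N at first touch, 6.6 N flush). Its direction differs each time and is not given. A carrier not clocked to it rides on it, 5 mm off the collar, and is pushed up again if let go; near a slot (2 or 3 degrees) it snaps in and the push vanishes.

How it is judged (in metres and radians):
On the way:
1. the carrier is on the spindle, in line with it, not yet home (z of carrier_foot in the frame of spindle_seat between 0.003 and 0.045 m and distance between carrier_hub and spindle_seat below 0.092 m and angle between the z axis of carrier_foot and the z axis of spindle_seat, either way round below 0.12 rad), for 0.1 s.
At the end, for the whole second after the job is handed in: The carrier hangs on the spindle, let go and at rest, its underside within 1.8 mm of the collar along the spindle's axis and within 3 mm of its centre, its axis within 0.06 rad of the spindle's (so the drive dog is in a slot: otherwise the spring holds the carrier 5 mm off) (distance between carrier_foot and spindle_seat below 0.003 m and z of carrier_foot in the frame of spindle_seat below 0.0018 m and angle between the z axis of carrier_foot and the z axis of spindle_seat, either way round below 0.06 rad and linear speed of carrier below 0.01 m/s); the robot touches nothing.
It fails at once if the carrier is forced: it presses on the mixer with more than 30 N (contact force between carrier and mixer above 30 N).
It fails at once if a bystander is moved more than 20 mm (distance of any of mouse, timer, vial1, beaker, marker from where it was at the start of the episode above 0.02 m).
It also fails if it takes over 72 s, if anything falls off the work surface, if the arm or the gripper's body presses on something with over 40 N, if the wrist force passes 120 N, or if a joint passes its speed limit or range.

## Working session

There is one attempt and no reset: what is moved stays moved. The work goes in short steps, Python scripts to look and compute and a tool call to move; the robot and the scene stay as the last step left them, time stands still between calls to the robot, and variables do not carry over. Pictures are saved under pics/ and viewed, about 8 in all and at most 12, crops included, and the job is handed in when it is done.

Besides the shell and the picture viewer there is one more tool, called after "Request:" by a JSON object that holds its "method" and its "body". arm_command: Moves the arm, as the interface text tells. Its arguments: {"type":"object","properties":{"series":{"type":"string"},"force":{"type":"number"}},"required":["series"]}

```bash
mkdir -p pics
cat > h.py <<'E'
import numpy as np, cv2
from scipy.optimize import least_squares
from plant import arm
def K(p): return np.array([[p['fx'],0,p['cx']],[0,p['fy'],p['cy']],[0,0,1.]])
def proj(p,X):
    c=np.array(p['R'])@np.array(X,float)+np.array(p['t']); s=c[:2]/c[2]
    s=s*(1+p['k1']*(s@s)); return np.array([p['fx']*s[0]+p['cx'],p['fy']*s[1]+p['cy']])
def ray(p,px):
    u=cv2.undistortPoints(np.array([[px]],float),K(p),np.array([p['k1'],0,0,0.]))[0,0]
    R=np.array(p['R']);return -R.T@np.array(p['t']), R.T@np.array([u[0],u[1],1])
def atz(p,px,z):
    o,d=ray(p,px);return o+d*(z-o[2])/d[2]
def tri(ps,pxs):
    A=[];b=[]
    M=np.zeros((3,3));v=np.zeros(3);rs=[]
    for p,x in zip(ps,pxs):
        o,d=ray(p,x);d=d/np.linalg.norm(d);P=np.eye(3)-np.outer(d,d);M+=P;v+=P@o
    X=np.linalg.solve(M,v)
    return X,[np.round(proj(p,X)-x,1) for p,x in zip(ps,pxs)]
E
cat > m.py <<'E'
from h import *
np.set_printoptions(precision=1,suppress=True)
s=arm.snapshot('scene');t=arm.snapshot('top')
cv2.imwrite('pics/s1.png',s['image']);cv2.imwrite('pics/t1.png',t['image'])
for n in ['carrier_hub','carrier_foot','spindle_seat','spindle_tip','dog_top','mixer','mouse','timer','vial1','beaker','marker']:
    a=arm.place_of(s,n);b=arm.place_of(t,n)
    print(n,[(np.round(x['position'],1),round(x['score'],2)) for x in a[:2]],[(np.round(x['position'],1),round(x['score'],2)) for x in b[:2]])
    if a and b: print('   ',*tri([s,t],[a[0]['position'],b[0]['position']]))
    if a: print('   z0 s',atz(s,a[0]['position'],45 if n=='carrier_hub' else 0))
    if b: print('   z0 t',atz(t,b[0]['position'],45 if n=='carrier_hub' else 0))
for p in (s,t): print(-np.array(p['R']).T@p['t'],p['fx'],p['k1'])
print(arm.hold_point_z,arm.observe())
E
python3 m.py; python3 -c "
import cv2,numpy as np
a=cv2.imread('pics/s1.png');b=cv2.imread('pics/t1.png')
cv2.imwrite('pics/both.png',cv2.resize(np.vstack([a,b]),(512,768))[:,:]) ;print(a.shape)"
```

```text
carrier_hub [(array([285.2, 197.4]), 0.74)] [(array([300.4, 188.6]), 0.86), (array([206.7, 176.5]), 0.28)]
    [ 521.5 -109.2   37.1] [array([-1.2, -0.1]), array([0.7, 0.8])]
   z0 s [ 510.1 -104.3   45. ]
   z0 t [ 523.7 -105.2   45. ]
carrier_foot [(array([284.9, 209.5]), 0.55), (array([287.7, 194. ]), 0.23)] [(array([201.6, 172.1]), 0.27)]
    [401.5 217.7 287.9] [array([-47.2, -18.8]), array([21.1, 35.4])]
   z0 s [495.7 -90.8   0. ]
   z0 t [602.5 344.7   0. ]
spindle_seat [] [(array([201.1, 174.9]), 0.96)]
   z0 t [589.2 346.5   0. ]
spindle_tip [] [(array([205.1, 176.5]), 0.89)]
   z0 t [582.  327.8   0. ]
dog_top [] [(array([200.3, 173.3]), 0.93)]
   z0 t [596.7 350.4   0. ]
mixer [(array([181.4, 249.8]), 0.69), (array([164.9, 294. ]), 0.34)] [(array([202.2, 177. ]), 0.8)]
    [580.7 341.7  -7.7] [array([-0.1, -0. ]), array([0.1, 0.1])]
   z0 s [572.9 345.3   0. ]
   z0 t [579.4 341.    0. ]
mouse [(array([251.1, 220.4]), 0.69)] [(array([263.4, 193.2]), 0.6)]
    [510.1  64.1  18.6] [array([1.9, 0.2]), array([-1.1, -1.1])]
   z0 s [533.1  53.8   0. ]
   z0 t [508.1  58.9   0.
[... 738 characters left out ...]
209.4]), 0.55), (array([170.7, 209.9]), 0.39)]
    [426.3 633.8  -4.4] [array([0.4, 0.1]), array([-0.2, -0.2])]
   z0 s [423.6 635.7   0. ]
   z0 t [425.  631.4   0. ]
[-456.3  892.7 1065.5] 436.56668452255457 0.016012515000449846
[ 204.1   89.5 1772.1] 394.03343200884507 -0.03682808441919085
18.8 {'time_s': 1.2, 'qpos': array([ 1.3,  0.3,  1.6,  0. ,  1.3, -0. ]), 'joint_velocities': array([-0.,  0., -0., -0., -0., -0.]), 'joint_efforts': array([ -0. , -41.2, -23.2,   0.1,   0. ,   0. ]), 'tcp_pos': array([135.4, 558.9, 214. ]), 'tcp_rot': array([ 3.1, -0. ,  2.9]), 'wrist_force': array([-0.1, -0.5, -1. ]), 'moment': array([-0., -0., -0.]), 'gripper_width': 1.0003133182053339}
(384, 512, 3)
```

View pics/s1.png

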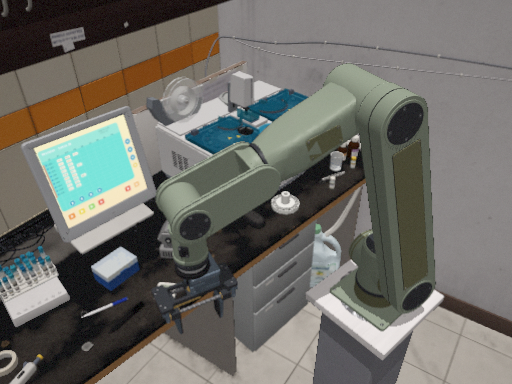

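View pics/t1.png

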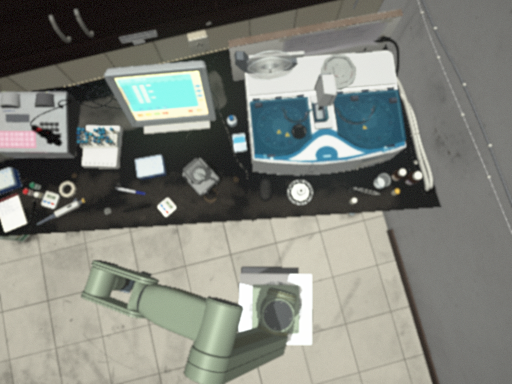

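Scene view: the carrier is at (285,202) and the mixer is hidden behind the arm. Top view: carrier (300,191), mixer (202,177), mouse (265,187), timer (167,207). Next I'll measure the carrier more precisely with a silhouette fit.

```bash
cat >> h.py <<'E'
def cyl(c,ax,r,a,b,n=40):
    ax=np.array(ax)/np.linalg.norm(ax);u=np.cross(ax,[.3,.9,.1]);u/=np.linalg.norm(u);v=np.cross(ax,u)
    th=np.linspace(0,2*np.pi,n,endpoint=False)
    return np.array([np.array(c)+ax*h+r*(u*np.cos(t)+v*np.sin(t)) for h in (a,b) for t in th])
def render(p,parts,S=8):
    m=np.zeros((384*S,512*S),np.uint8)
    for P in parts:
        q=np.array([proj(p,X) for X in P]); q=((q+.5)*S).astype(np.int32)
        cv2.fillConvexPoly(m,cv2.convexHull(q),1)
    return m
def cen(m,S=1):
    y,x=np.nonzero(m);return np.array([(x.mean()+.5)/S-.5,(y.mean()+.5)/S-.5]),len(x)/S/S
def carrier(c,ax=(0,0,1)): return [cyl(c,ax,56,0,22),cyl(c,ax,17,0,62)]
E
cat > m2.py <<'E'
from h import *
np.set_printoptions(precision=1,suppress=True)
for k in range(2):
  for n in ('scene','top'):
    p=arm.snapshot(n); tr=arm.trace(p,'carrier_hub'); pl=arm.place_of(p,'carrier_hub')
    print(n,'hub',[atz(p,x['position'],45) for x in pl[:1]])
    for x in tr[:1]:
        c,a=cen(x['pixels']);X=np.array([520.,-105,0])
        for i in range(4):
            c2,a2=cen(render(p,carrier(X)),8); h=30
            X+=atz(p,c,h)-atz(p,c2,h)
        print(n,x['score'],c,a,a2,X)
E
python3 m2.py; python3 -c "
from h import *;print(arm.observe()['tcp_rot'])"
```

```text
scene hub [array([ 517.4, -108.1,   45. ])]
scene 0.8 [285.1 203.1] 503.0 517.75 [ 514.1 -109.4    0. ]
top hub [array([ 528.7, -103.4,   45. ])]
top 0.71 [300.9 190.3] 350.0 496.671875 [ 522.  -111.1    0. ]
scene hub [array([ 529.4, -121. ,   45. ])]
scene 0.74 [285.3 203.2] 498.0 518.734375 [ 513.1 -109.4    0. ]
top hub [array([ 524.2, -110.1,   45. ])]
top 0.74 [299.5 191. ] 372.0 496.453125 [ 518.7 -104.7    0. ]
[ 3.14150790e+00 -4.22274245e-05  2.90382562e+00]
```

Request:
{"method": "arm_command", "body": {"series": "0 0 0 3.5 -5 0 1;0 0 0 3.5 -5 0 1;0 0 0 3.5 -5 0 1;0 0 0 3.5 -5 0 1;0 0 0 3 -5 0 1;0 0 0 3 -5 0 1;0 0 0 3 -5 0 1;0 0 0 3 -5 0 1"}}

```text
time_s: 2.6
tcp_pos: [353.7, 221.8, 214.3]
tcp_rot: [3.141, 0.001, 2.904]
wrist_force: [0.9, 0.5, -0.8]
gripper_width: 1.003
```

Request:
{"method": "arm_command", "body": {"series": "0 0 1.7 1.3 -4.1 0 1;0 0 1.7 1.3 -4.1 0 1;0 0 1.7 1.3 -4.1 0 1;0 0 1.7 1.3 -4.1 0 1;0 0 1.7 1.3 -4.1 0 1;0 0 1.7 1.3 -4.1 0 1;0 0 1.7 1.3 -4.1 0 1;0 0 1.7 1.3 -4.1 0 1"}}

```text
time_s: 3.4
tcp_pos: [457.3, -106.4, 214.2]
tcp_rot: [3.141, 0.001, -3.141]
wrist_force: [0.6, 1.3, -0.4]
gripper_width: 0.999
```

```bash
cat > m3.py <<'E'
from h import *
import pickle
np.set_printoptions(precision=1,suppress=True)
names=['spindle_seat','spindle_tip','dog_top','mixer']
D={n:{'scene':[],'top':[]} for n in names};P={}
for k in range(4):
  for c in ('scene','top'):
    p=arm.snapshot(c);P[c]=p
    for n in names:
        r=arm.place_of(p,n)
        if r: D[n][c].append(list(r[0]['position'])+[r[0]['score']])
for n in names:
    print(n,{c:np.array(D[n][c]) for c in D[n]})
    a=[np.median(np.array(D[n][c])[:,:2],0) for c in ('scene','top') if D[n][c]]
    if len(a)==2: print('  ',*tri([P['scene'],P['top']],a))
pickle.dump((P,D),open('mx.pkl','wb'))
s=P['scene']['image'][140:290,60:320];t=P['top']['image'][130:230,150:350]
cv2.imwrite('pics/c2.png',np.vstack([cv2.resize(s,(600,346),interpolation=cv2.INTER_CUBIC),cv2.resize(t[:80],(600,240),interpolation=cv2.INTER_CUBIC)]))
cv2.imwrite('pics/s2.png',P['scene']['image']);cv2.imwrite('pics/t2.png',P['top']['image'])
o=arm.observe();print(o['qpos'],o['tcp_pos'],o['time_s'])
E
python3 m3.py
```

```text
spindle_seat {'scene': array([[181.4, 217.1,   0.8],
       [183.2, 217.6,   0.8],
       [181.4, 221.1,   0.6],
       [183.7, 218.7,   0.8]]), 'top': array([[200.2, 171.9,   0.8],
       [201.6, 175.6,   0.8],
       [300.9, 196.8,   0.6],
       [201.3, 175.1,   0.7]])}
   [559.5 327.7 141.9] [array([1.3, 0.2]), array([-0.8, -0.7])]
spindle_tip {'scene': array([[193.3, 206.6,   0.7],
       [191.6, 204.5,   0.9],
       [192.2, 207.4,   0.7],
       [192.9, 205.8,   0.9]]), 'top': array([[203.1, 176.9,   0.8],
       [208. , 177.8,   0.8],
       [204.7, 177.3,   1. ],
       [202.3, 176.6,   1. ]])}
   [536.2 304.6 195.5] [array([-0.7, -0.1]), array([0.4, 0.4])]
dog_top {'scene': array([[183.7, 224. ,   0.6],
       [182.1, 221.3,   0.7],
       [182.6, 218.4,   0.8],
       [184.2, 220.9,   0.9]]), 'top': array([[199.8, 174.9,   0.7],
       [199.4, 175.3,   1. ],
       [198.3, 173.5,   0.9],
       [198.2, 173.3,   0.7]])}
   [560.6 334.  133.7] [array([-1.1, -0.2]), array([0.6, 0.6])]
mixer {'scene': array([[284.6, 193.5,   0.7],
       [184.9, 249.6,   0.7],
       [182.5, 248.1,   0.8],
       [183.7, 247.5,   0.6]]), 'top': array([[199.7, 179.4,   1. ],
       [196.8, 176. ,   0.6],
       [199. , 176.8,   0.7],
       [198.5, 179.9,   0.6]])}
   [564.  347.1  19.1] [array([-2.5, -0.5]), array([1.4, 1.3])]
[-0.2  0.2  1.8  0.   1.2 -1.8] [ 457.  -104.5  214. ] 5.4
```

View pics/c2.png

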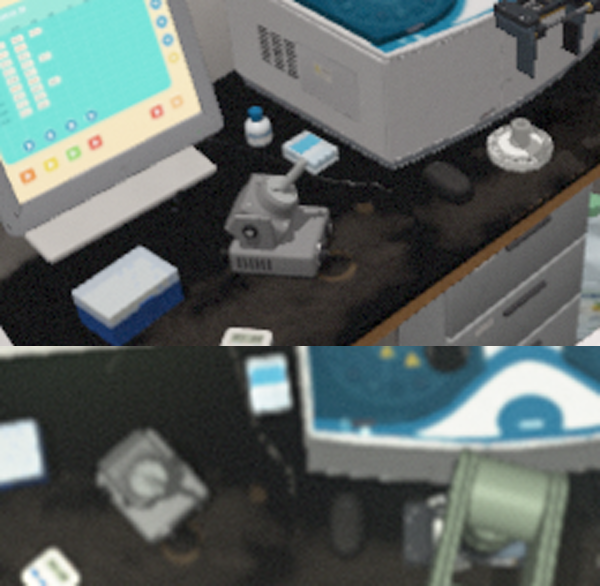

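The spindle now shows in both views: the scene view has its tip at about (192.5,206) and the collar at about (182.5,219). Next I'll average more shots and fit the seat and azimuth with the known 70 mm length and 35° lean.

```bash
cat > m4.py <<'E'
from h import *
import pickle
np.set_printoptions(precision=2,suppress=True)
P,D=pickle.load(open('mx.pkl','rb'))
names=['spindle_seat','spindle_tip','dog_top']
im={'scene':[],'top':[]}
for k in range(6):
  for c in ('scene','top'):
    p=arm.snapshot(c);P[c]=p;im[c].append(p['image'].astype(float))
    for n in names:
        r=arm.place_of(p,n)
        if r: D[n][c].append(list(r[0]['position'])+[r[0]['score']])
A={c:np.mean(im[c],0) for c in im}
pickle.dump((P,D,A),open('mx2.pkl','wb'))
def ax(y,l=np.radians(35)): return np.array([np.cos(y)*np.sin(l),np.sin(y)*np.sin(l),np.cos(l)])
off={'spindle_seat':0,'spindle_tip':70,'dog_top':5}
med={};
for n in names:
  for c in im:
    a=np.array(D[n][c])[:,:2];m=np.median(a,0);ok=np.linalg.norm(a-m,axis=1)<5
    med[n,c]=a[ok].mean(0);print(n,c,med[n,c],a[ok].std(0),ok.sum())
def f(q): return np.concatenate([proj(P[c],q[:3]+off[n]*ax(q[3]))-m for (n,c),m in med.items()])
r=least_squares(f,[560,330,140,np.radians(225)],loss='soft_l1')
cov=np.linalg.inv(r.jac.T@r.jac);print(r.x[:3],np.degrees(r.x[3]),'res',f(r.x),'sd/px',np.sqrt(np.diag(cov)))
q=r.x;print('tip',q[:3]+70*ax(q[3]))
out=[]
for c,(x0,y0) in (('scene',(160,190)),('top',(175,155))):
    S=8;w=48;I=cv2.resize(A[c][y0:y0+w,x0:x0+w].clip(0,255).astype(np.uint8),None,fx=S,fy=S,interpolation=cv2.INTER_CUBIC)
    J=I.copy();z=lambda X:tuple(np.int32((proj(P[c],X)-[x0,y0]+.5)*S))
    a=ax(q[3]);cv2.polylines(J,[np.array([z(X) for X in cyl(q[:3],a,25,0,0)[:40]])],True,(0,0,255),1)
    cv2.line(J,z(q[:3]),z(q[:3]+70*a),(0,255,0),1)
    out.append(np.hstack([I,J]))
cv2.imwrite('pics/ov.png',cv2.resize(np.vstack(out),(600,600)))
E
python3 m4.py
```

```text
spindle_seat scene [183.01 218.67] [2.04 1.34] 10
spindle_seat top [200.94 174.38] [1.31 1.26] 9
spindle_tip scene [191.04 206.84] [1.51 1.73] 10
spindle_tip top [204.66 176.76] [2.05 1.1 ] 10
dog_top scene [182.38 221.08] [1.68 1.37] 10
dog_top top [199.7  173.77] [1.04 0.92] 10
[565.8  332.25 132.65] 226.7887336411441 res [-1.31  1.52 -0.97 -0.73  0.99  0.06  0.22  0.49  0.04 -1.82  0.61  0.13] sd/px [3.36 2.85 4.82 0.13]
tip [538.31 302.98 189.99]
```

View pics/ov.png

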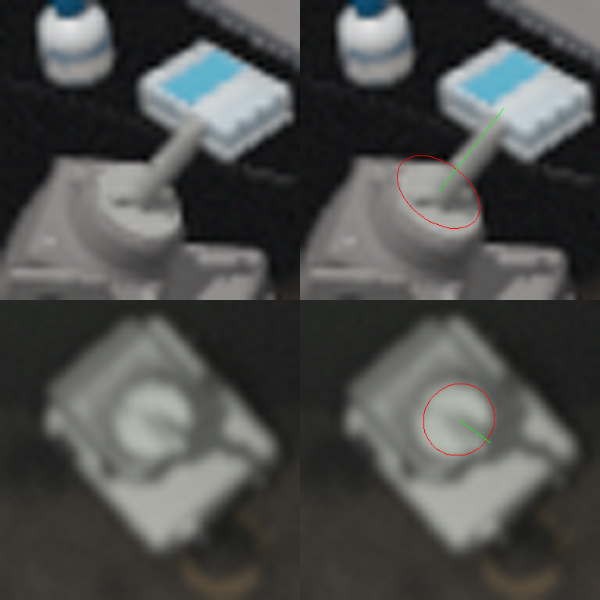

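Model and picture differ by about 1.5 px: in the scene view the collar lies lower than the fit, in the top view further left. I'll refine the fit on the collar rim and spindle edges in the averaged pictures.

```bash
cat > m5.py <<'E'
from h import *
import pickle
from scipy.optimize import minimize
from scipy.ndimage import map_coordinates
np.set_printoptions(precision=2,suppress=True)
P,D,A=pickle.load(open('mx2.pkl','rb'))
G={c:cv2.GaussianBlur(A[c].mean(2),(0,0),0.7) for c in A}
def ax(y,l=np.radians(35)): return np.array([np.cos(y)*np.sin(l),np.sin(y)*np.sin(l),np.cos(l)])
def samp(c,q): return map_coordinates(G[c],[q[:,1],q[:,0]],order=1)
def pr(c,X): return np.array([proj(P[c],x) for x in X])
def rim(c,q,o,a): # signed edge along collar
    m=pr(c,cyl(o,a,25,0,0)[:40]);cc=m.mean(0);n=(m-cc)/np.linalg.norm(m-cc,axis=1)[:,None]
    return np.clip(samp(c,m-.8*n)-samp(c,m+.8*n),-40,40).mean()
def sides(c,o,a):
    C=-np.array(P[c]['R']).T@P[c]['t'];w=np.cross(a,C-o);w/=np.linalg.norm(w);s=0
    for sg in (1,-1):
        h=np.linspace(22,58,20)[:,None];m=pr(c,o+a*h+sg*7*w);i=pr(c,o+a*h+sg*5*w);n=m-i;n/=np.linalg.norm(n,axis=1)[:,None]
        s+=np.abs(samp(c,m-.8*n)-samp(c,m+.8*n)).clip(0,60).mean()
    w0=np.linspace(-2,2,5)[:,None]
    e=samp(c,pr(c,o+a*68+w0*w))-samp(c,pr(c,o+a*75+w0*w))
    return s
def cost(q,parts=False):
    o=q[:3];a=ax(q[3]/50);v=[rim('scene',q,o,a),rim('top',q,o,a),sides('scene',o,a),sides('top',o,a)]
    return v if parts else -(v[0]+v[1]+v[2]+.5*v[3])
best=[]
rng=np.random.default_rng(0)
for k in range(25):
    x0=np.array([566,335,130,50*np.radians(225)])+rng.normal(0,[6,6,6,4])
    r=minimize(cost,x0,method='Nelder-Mead',options=dict(xatol=.05,fatol=.01,maxiter=600));best.append((r.fun,*r.x))
best=np.array(sorted(best));best[:,4]=np.degrees(best[:,4]/50);print(best[:7])
q=best[0,1:].copy();q[3]=np.radians(q[3]);print(cost([*q[:3],q[3]*50],True),'tip',q[:3]+70*ax(q[3]))
np.save('fit.npy',q)
out=[]
for c,(x0,y0) in (('scene',(166,192)),('top',(180,157))):
    S=10;w=40;I=cv2.resize(A[c][y0:y0+w-10,x0:x0+w].clip(0,255).astype(np.uint8),None,fx=S,fy=S,interpolation=cv2.INTER_CUBIC)
    I=cv2.convertScaleAbs(I,alpha=1.4,beta=-20);J=I.copy();z=lambda X:tuple(np.int32((proj(P[c],X)-[x0,y0]+.5)*S))
    a=ax(q[3]);cv2.polylines(J,[np.array([z(X) for X in cyl(q[:3],a,25,0,0)[:40]])],True,(0,0,255),1)
    for h in (60,):
        cv2.polylines(J,[cv2.convexHull(np.array([z(X) for X in np.vstack([cyl(q[:3],a,7,0,60),cyl(q[:3],a,3,70,70)])]))],True,(0,255,0),1)
    out.append(np.hstack([I,J]))
cv2.imwrite('pics/ov2.png',np.vstack(out))
# yaw from housing edges, top panel px of last view (6.25/px)
t=lambda x,y:atz(P['top'],[175+x/6.25-.5,155+(y)/6.25-.5],60)
for a,b in (((150,318),(278,460)),((275,455),(150,550))):
    d=t(*b)-t(*a);print(np.degrees(np.arctan2(d[1],d[0])),np.linalg.norm(d))
E
python3 m5.py
```

```text
[[-179.37  565.53  332.71  130.82  205.81]
 [-179.37  565.53  332.71  130.82  205.8 ]
 [-179.37  565.57  332.71  130.81  205.79]
 [-179.37  565.55  332.73  130.82  205.82]
 [-179.37  565.53  332.72  130.79  205.87]
 [-179.37  565.52  332.73  130.8   205.9 ]
 [-179.37  565.57  332.74  130.78  205.87]]
[np.float64(31.492032428869777), np.float64(28.72104894862673), np.float64(105.66855855805431), np.float64(26.982041091049062)] tip [529.39 315.23 188.16]
-136.58391049126323 135.10697956584173
128.42376864250556 107.61438159006116
```

View pics/ov2.png

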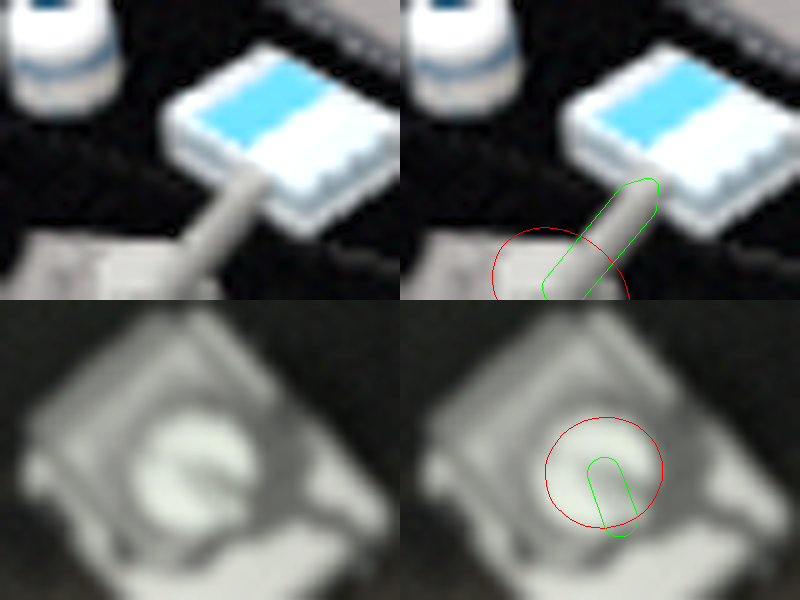

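That fit locked onto the edges of the box behind the spindle (yaw 206°), while the housing edges give 218–223°. I'll refit with signed edges below the box, the housing yaw as a prior, and hand-read pixels.

```bash
sed -e '/^best=\[\]/,$d' -e 's/linspace(22,58,20)/linspace(18,46,20)/' -e 's/s+=np.abs(\(.*\)).clip(0,60).mean()/s+=np.clip(\1,-60,60).mean()/' m5.py > m6.py
cat >> m6.py <<'E'
t=lambda x,y:atz(P['top'],[175+x/6.25-.5,155+(y-300)/6.25-.5],60)
for a,b in (((150,318),(278,460)),((275,455),(150,550)),((150,318),(50,400))):
    d=t(*b)-t(*a);print('edge',np.degrees(np.arctan2(d[1],d[0])),np.linalg.norm(d))
Y0=np.radians(222)
hand=[('scene',70,(191.8,208.3)),('scene',0,(182,221)),('top',0,(198.8,173.6))]
net=[('top',70,(204.7,176.8)),('scene',0,(183,218.7)),('scene',5,(182.4,221.1)),('top',0,(200.9,174.4)),('top',5,(199.7,173.8)),('scene',70,(191.,206.8))]
def f(q): return np.concatenate([(proj(P[c],q[:3]+o*ax(q[3]))-m)/s for L,s in ((hand,.6),(net,1.)) for c,o,m in L]+[[(q[3]-Y0)/np.radians(3)]])
r=least_squares(f,[560,330,135,Y0]);print('pts',r.x[:3],np.degrees(r.x[3]),f(r.x))
q1=r.x
def c2(q): return cost2(q)+ ((q[3]/50-Y0)/np.radians(4))**2*3+np.sum(((q[:3]-q1[:3])/6)**2)*1
def cost2(q,parts=False):
    o=q[:3];a=ax(q[3]/50);v=[rim('scene',q,o,a),rim('top',q,o,a),sides('scene',o,a)]
    return v if parts else -(v[0]+v[1]+.5*v[2])
best=[];rng=np.random.default_rng(0)
for k in range(15):
    x0=np.array([*q1[:3],50*Y0])+rng.normal(0,[4,4,4,2])
    r=minimize(c2,x0,method='Nelder-Mead',options=dict(xatol=.05,fatol=.01,maxiter=600));best.append((r.fun,*r.x))
best=np.array(sorted(best));best[:,4]=np.degrees(best[:,4]/50);print(best[:4])
q=best[0,1:].copy();q[3]=np.radians(q[3]);print(cost2([*q[:3],q[3]*50],True),cost2([*q1[:3],q1[3]*50],True),'tip',q[:3]+70*ax(q[3]))
np.save('fit.npy',q)
out=[]
for c,(x0,y0) in (('scene',(166,198)),('top',(180,157))):
    S=10;w=40;I=cv2.resize(A[c][y0:y0+w-10,x0:x0+w].clip(0,255).astype(np.uint8),None,fx=S,fy=S,interpolation=cv2.INTER_CUBIC)
    I=cv2.convertScaleAbs(I,alpha=1.4,beta=-20)
    for q_ in (q1,q):
        J=I.copy();z=lambda X:tuple(np.int32((proj(P[c],X)-[x0,y0]+.5)*S));a=ax(q_[3])
        cv2.polylines(J,[np.array([z(X) for X in cyl(q_[:3],a,25,0,0)[:40]])],True,(0,0,255),1)
        cv2.polylines(J,[cv2.convexHull(np.array([z(X) for X in np.vstack([cyl(q_[:3],a,7,0,60),cyl(q_[:3],a,3,70,70)])]))],True,(0,255,0),1)
        out.append(J)
cv2.imwrite('pics/ov3.png',np.vstack([np.hstack(out[:2]),np.hstack(out[2:])]))
E
python3 m6.py
```

```text
edge -137.15519656623553 139.808167627012
edge 129.01344992470183 110.64000620425783
edge 131.67019006893634 92.1873464239435
pts [565.3  333.1  131.29] 223.0763685222026 [-0.   -0.69 -0.64 -0.54  1.68  0.38 -0.45  1.07 -1.39  1.98 -0.07 -1.31
 -1.09 -0.57  0.42  0.31  0.8   1.08  0.36]
[[-113.67  563.54  334.    132.33  221.58]
 [-113.67  563.57  334.01  132.3   221.6 ]
 [-113.67  563.61  334.04  132.03  221.65]
 [-113.67  563.6   334.04  132.05  221.63]]
[np.float64(30.47237660828423), np.float64(30.310448667116418), np.float64(106.12645867190177)] [np.float64(29.521367034875645), np.float64(29.59861459001872), np.float64(105.84229059958955)] tip [533.51 307.35 189.67]
```

View pics/ov3.png

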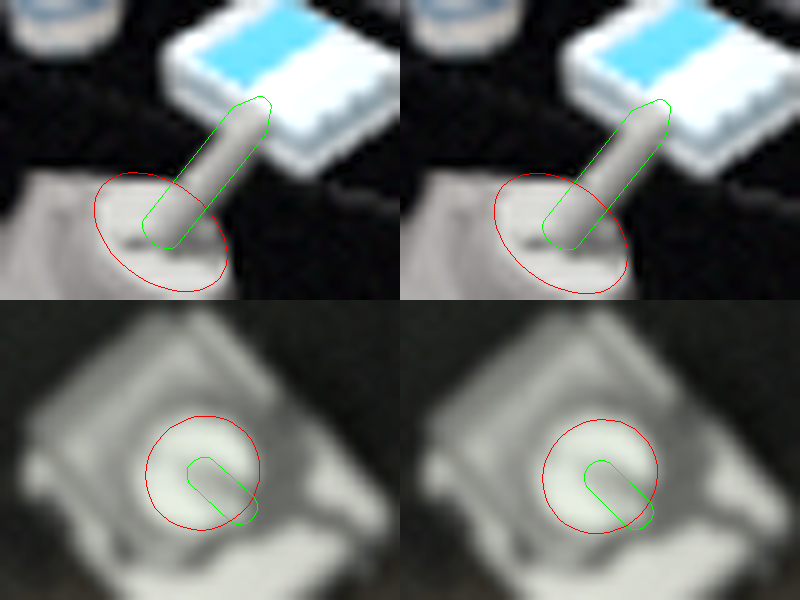

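The refit agrees with both pictures: seat ≈ (563.5, 334, 132), tip ≈ (533.5, 307, 190), azimuth 221.6°. The dog's dark line shows in the scene crop from about (125,243) to (200,245). Now a rim fit on the carrier.

```bash
sed -e '/^t=lambda/,$d' m6.py > m7.py
cat >> m7.py <<'E'
def crim(c,x,y,r,z,clip=60):
    m=pr(c,cyl([x,y,0],[0,0,1],r,z,z)[:40]);cc=m.mean(0);n=(m-cc)/np.linalg.norm(m-cc,axis=1)[:,None]
    return np.clip(samp(c,m-.8*n)-samp(c,m+.8*n),-20,clip).mean()
A2={'scene':[A['scene'],cv2.imread('pics/s1.png').astype(float)],'top':[cv2.imread('pics/t1.png').astype(float)]}
for c in A2:
  for I in A2[c]:
    G[c]=cv2.GaussianBlur(I.mean(2),(0,0),.7)
    for r_,z_ in ((56,22),(17,62)):
        b=[]
        for x0 in (510,520,530):
            for y0 in (-113,-105):
                r=minimize(lambda v:-crim(c,v[0],v[1],r_,z_),[x0,y0],method='Nelder-Mead');b.append((r.fun,*r.x))
        print(c,r_,np.array(sorted(b))[:2])
q=np.load('fit.npy');a=ax(q[3])
# dog direction from scene dark line
pts=[]
for u in ((178,221.8),(185.5,222)):
    o,d=ray(P['scene'],u);s=((q[:3]+2*a-o)@a)/(d@a);pts.append(o+s*d)
d=pts[1]-pts[0];u=np.array([np.cos(q[3])*np.cos(.6109),np.sin(q[3])*np.cos(.6109),-np.sin(.6109)]);v=np.cross(a,u)
print('dog pts in collar frame',[((p-q[:3])@u,(p-q[:3])@v) for p in pts],'angle',np.degrees(np.arctan2(d@v,d@u)))
E
python3 m7.py
```

```text
scene 56 [[ -41.88  499.23  -92.22]
 [ -39.94  508.24 -102.6 ]]
scene 17 [[ -40.58  515.92 -109.78]
 [ -40.58  515.92 -109.78]]
scene 56 [[ -41.77  509.15 -102.86]
 [ -41.77  509.15 -102.86]]
scene 17 [[ -51.82  513.3  -107.09]
 [ -51.82  513.3  -107.09]]
top 56 [[ -40.39  512.31 -104.04]
 [ -40.39  512.31 -104.04]]
top 17 [[ -30.01  528.87  -88.26]
 [ -28.37  504.86 -125.57]]
dog pts in collar frame [(np.float64(-10.515382982454135), np.float64(-15.531966750897896)), (np.float64(13.279973572931224), np.float64(2.3577125782718604))] angle 36.936353449891854
```

Request:
{"method": "arm_command", "body": {"series": "0 0 0 3 0 -4 1;0 0 0 3 0 -4 1;0 0 0 0 0 -2 1;0 0 0 0 0 0 1"}}

```text
time_s: 8.2
tcp_pos: [515.1, -103.9, 110.7]
tcp_rot: [3.14, -0.008, 3.141]
wrist_force: [-1.3, 0.4, -0.0]
gripper_width: 0.999
```

Request:
{"method": "arm_command", "body": {"series": "0 0 0 0 -0.2 -3 1;0 0 0 0 0 -3 1;0 0 0 0 0 -2.3 1;0 0 0 0 0 0 1;0 0 0 0 0 0 1"}}

```text
time_s: 8.7
tcp_pos: [517.8, -106.8, 32.4]
tcp_rot: [-3.141, 0.002, 3.141]
wrist_force: [-0.4, 0.6, -0.3]
gripper_width: 0.995
```

Request:
{"method": "arm_command", "body": {"series": "0 0 0 0 0 0 0;0 0 0 0 0 0 0;0 0 0 0 0 0 0;0 0 0 0 0 0 0;0 0 0 0 0 0 0;0 0 0 0 0 0 0;0 0 0 0 0 0 0;0 0 0 0 0 0 0", "force": 20}}

```text
time_s: 9.5
tcp_pos: [517.0, -106.6, 30.9]
tcp_rot: [3.142, -0.0, 3.141]
wrist_force: [-0.0, 0.4, 0.7]
gripper_width: 0.373
```

Gripped at width 33.9 mm, which matches the boss. The boss is centred only along the jaws, so I'll re-grip a quarter turn round on clear bench near (485, 200), where the analyser isn't in the way, to centre it in both directions.

Request:
{"method": "arm_command", "body": {"series": "0 0 0 0 0 3 0;0 0 0 0 0 4 0;0 0 0 -0.4 3 3 0;0 0 0 -0.4 4 0 0;0 0 0 -0.4 4.5 0 0;0 0 0 -0.4 4.5 0 0;0 0 0 -0.4 4.5 0 0;0 0 0 -0.4 4 0 0"}}

```text
time_s: 10.3
tcp_pos: [492.1, 140.4, 130.6]
tcp_rot: [3.142, -0.001, 3.142]
wrist_force: [0.1, 0.2, -2.5]
gripper_width: 0.374
```

Request:
{"method": "arm_command", "body": {"series": "0 0 0 -0.4 3 0 0;0 0 0 -0.4 2 0 0;0 0 0 0 0 -1 0;0 0 0 0 0 -3 0;0 0 0 0 0 -3 0;0 0 0 0 0 -2 0;0 0 0 0 0 0 0;0 0 0 0 0 0 0"}}

```text
time_s: 11.1
tcp_pos: [485.0, 187.8, 40.7]
tcp_rot: [-3.141, -0.001, 3.141]
wrist_force: [0.6, -0.6, -3.2]
gripper_width: 0.38
```

Request:
{"method": "arm_command", "body": {"series": "0 0 0 0 0 -0.5 0;0 0 0 0 0 -0.3 0;0 0 0 0 0 -0.1 0;0 0 0 0 0 0 0;0 0 0 0 0 0 0"}}

```text
time_s: 11.6
tcp_pos: [485.2, 188.6, 32.3]
tcp_rot: [3.141, 0.001, 3.141]
wrist_force: [-0.7, 0.3, -1.5]
gripper_width: 0.373
```

Request:
{"method": "arm_command", "body": {"series": "0 0 0 0 0 0 1;0 0 0 0 0 0 1;0 0 0 0 0 0 1;0 0 0 0 0 0 1;0 0 0 0 0 -0.3 1;0 0 -7.5 0 0 0 1;0 0 -7.5 0 0 0 1;0 0 -7.5 0 0 0 1"}}

```text
time_s: 12.4
tcp_pos: [485.0, 188.5, 28.8]
tcp_rot: [-3.142, -0.0, 2.743]
wrist_force: [0.2, 0.1, -1.0]
gripper_width: 0.997
```

Request:
{"method": "arm_command", "body": {"series": "0 0 -7.5 0 0 0 1;0 0 -7.5 0 0 0 1;0 0 -7.5 0 0 0 1;0 0 -7.5 0 0 0 1;0 0 -7.5 0 0 0 1;0 0 -7.5 0 0 0 1;0 0 -7.5 0 0 0 1;0 0 -7.5 0 0 0 1"}}

```text
time_s: 13.2
tcp_pos: [485.0, 188.5, 28.8]
tcp_rot: [-3.141, 0.0, 1.696]
wrist_force: [-0.3, -0.2, -0.3]
gripper_width: 1.004
```

Request:
{"method": "arm_command", "body": {"series": "0 0 -7.5 0 0 0 1;0 0 0 0 0 0 1;0 0 0 0 0 0 1"}}

```text
time_s: 13.5
tcp_pos: [485.0, 188.5, 28.8]
tcp_rot: [-3.142, 0.0, 1.573]
wrist_force: [-0.9, 0.9, -0.4]
gripper_width: 0.996
```

Request:
{"method": "arm_command", "body": {"series": "0 0 0 0 0 0 0;0 0 0 0 0 0 0;0 0 0 0 0 0 0;0 0 0 0 0 0 0;0 0 0 0 0 0 0;0 0 0 0 0 0 0;0 0 0 0 0 0 0;0 0 0 0 0 0 0", "force": 30}}

```text
time_s: 14.3
tcp_pos: [484.5, 188.4, 28.9]
tcp_rot: [-3.14, 0.0, 1.57]
wrist_force: [-1.2, 1.2, 0.7]
gripper_width: 0.372
```

```bash
python3 -c "
from h import *
np.set_printoptions(precision=3,suppress=True)
print(arm.observe())
p=arm.snapshot('scene');cv2.imwrite('pics/s3.png',cv2.resize(p['image'][130:280,120:320],(800,600),interpolation=cv2.INTER_CUBIC))"
```

```text
{'time_s': 14.3, 'qpos': array([0.349, 0.427, 1.936, 0.   , 0.78 , 0.349]), 'joint_velocities': array([ 0.002, -0.   ,  0.002,  0.001, -0.001,  0.   ]), 'joint_efforts': array([ -0.239, -39.814, -16.989,  -0.05 ,  -0.419,   0.002]), 'tcp_pos': array([484.5  , 188.371,  28.899]), 'tcp_rot': array([-3.14,  0.  ,  1.57]), 'wrist_force': array([-1.211,  1.249,  0.749]), 'moment': array([-0.049,  0.298, -0.012]), 'gripper_width': 0.3717986958097688}
```

View pics/s3.png

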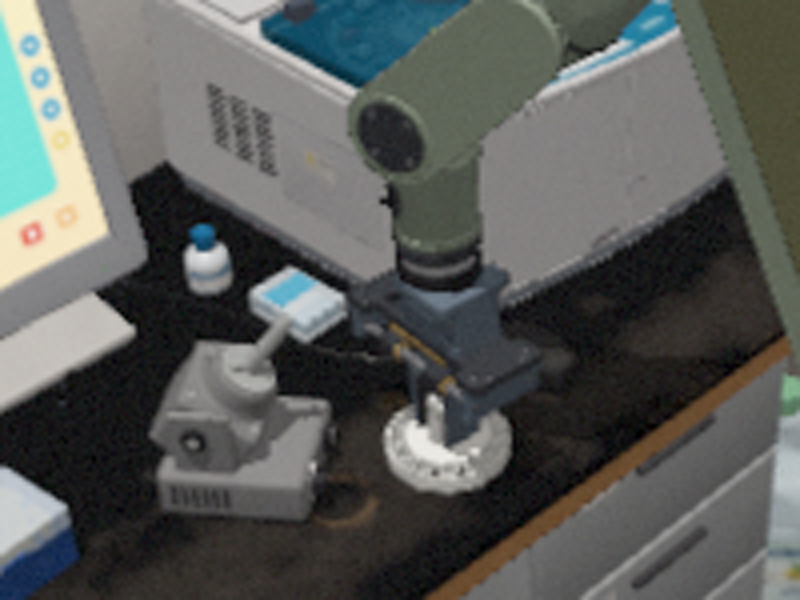

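The carrier is re-gripped centrally on the boss at crop (447,430), and the mixer at crop (240,430) is untouched. Next: lift, tilt 35° toward azimuth 41.6°, and stand off above the spindle tip.

Request:
{"method": "arm_command", "body": {"series": "0 0 0 0 0 2 0;0 0 0 0 0 4 0;0 0 0 0 0 4 0;4.65 -5.23 0 0 0 4 0;4.65 -5.23 0 0 0 4 0;4.65 -5.23 0 0 0 3 0;4.65 -5.23 0 0 0 0 0;4.65 -5.23 0 0 0 0 0"}}

```text
time_s: 15.15
tcp_pos: [485.0, 188.2, 240.6]
tcp_rot: [2.652, -0.392, 1.671]
wrist_force: [-1.5, 2.5, -2.6]
gripper_width: 0.37
```

Request:
{"method": "arm_command", "body": {"series": "0 0 0 1 2 0 0;0 0 0 1 3 0 0;0 0 0 0.8 3 0 0;0 0 0 0 2 0 0;0 0 0 0 0 0 0;0 0 0 0 0 0 0"}}

```text
time_s: 15.75
tcp_pos: [512.1, 288.3, 237.9]
tcp_rot: [2.662, -0.39, 1.668]
wrist_force: [-0.3, 0.1, -2.1]
gripper_width: 0.372
```

```bash
cat > st.py <<'E'
from h import *
from scipy.spatial.transform import Rotation as Ro
np.set_printoptions(precision=2,suppress=True)
q=np.load('fit.npy')
def ax(y,l=np.radians(35)): return np.array([np.cos(y)*np.sin(l),np.sin(y)*np.sin(l),np.cos(l)])
a=ax(q[3]);seat=q[:3]
def state():
    o=arm.observe();R=Ro.from_euler('xyz',o['tcp_rot']).as_matrix();z=R[:,2]
    foot=o['tcp_pos']+28.9*z;h=(foot-seat)@a;lat=foot-seat-h*a
    print('t',o['time_s'],'tcp',o['tcp_pos'],'foot',foot,'h',h,'lat',lat,'| rotvec to align deg',np.degrees(np.cross(z,-a)),'\nq',o['qpos'],'F',o['wrist_force'],'Fax',o['wrist_force']@a,'M',o['moment'],'g',o['gripper_width'])
    return o,foot,z
E
python3 - <<'E'
from st import *
o,foot,z=state()
out=[]
for c,(x0,y0) in (('scene',(160,180)),('top',(170,145))):
    p=arm.snapshot(c);S=8;I=cv2.resize(p['image'][y0:y0+45,x0:x0+60],None,fx=S,fy=S,interpolation=cv2.INTER_CUBIC)
    J=I.copy();Z=lambda X:tuple(np.int32((proj(p,X)-[x0,y0]+.5)*S))
    for P in (cyl(foot,-z,56,22,22)[:40],cyl(foot,-z,56,0,0)[:40],cyl(foot,-z,17,62,62)[:40]): cv2.polylines(J,[np.array([Z(X) for X in P])],True,(0,0,255),1)
    cv2.polylines(J,[cv2.convexHull(np.array([Z(X) for X in cyl(seat,a,7,0,60)]))],True,(0,255,0),1)
    out.append(np.hstack([I[:,:400],J[:,:400]]))
cv2.imwrite('pics/a4.png',cv2.resize(np.vstack(out)[:,:800],(800,600)))
E
```

```text
t 15.75 tcp [512.12 288.34 237.87] foot [524.44 299.33 214.15] h 96.99366580213629 lat [2.52 2.26 2.37] | rotvec to align deg [ 0.04 -0.16 -0.05] 
q [0.38 0.08 1.98 0.39 0.54 0.1 ] F [-0.26  0.05 -2.14] Fax -1.6589879126507614 M [-0.54  0.49 -0.01] g 0.3715239868564264
```

View pics/a4.png

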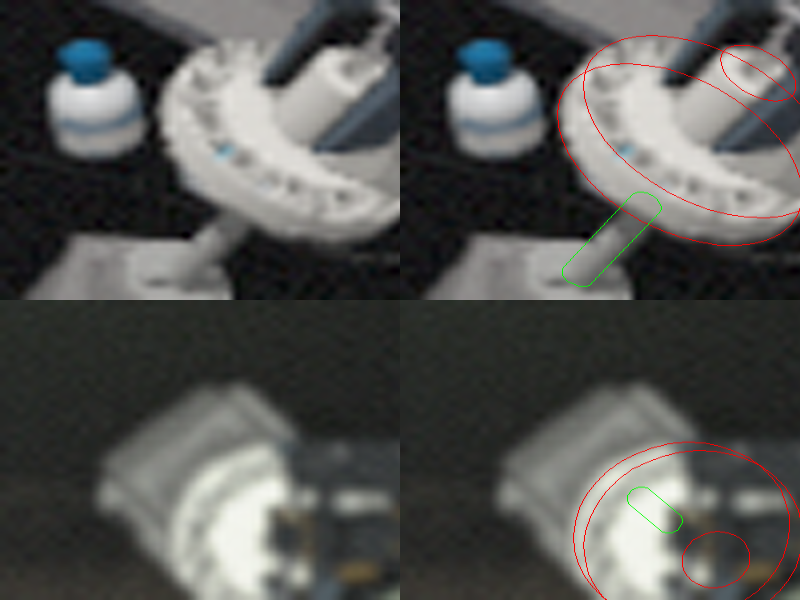

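The predicted carrier outline matches both pictures to about half a pixel: scene rim's left edge at 557 against 560 seen, top 573 against 572. So the calibration holds here. Next I'll correct the lateral offset and approach along the axis.

Request:
{"method": "arm_command", "body": {"series": "0 0 0 -0.25 -0.23 -0.24 0;0 0 0 0.47 0.42 -0.9 0;0 0 0 0.47 0.42 -0.9 0;0 0 0 0 0 0 0;0 0 0 0 0 0 0"}}

```text
time_s: 16.35
tcp_pos: [519.9, 294.6, 217.7]
tcp_rot: [2.661, -0.391, 1.667]
wrist_force: [0.5, -0.1, -1.6]
gripper_width: 0.375
```

```bash
python3 -c "from st import *;state()"
```

```text
t 16.35 tcp [519.94 294.59 217.7 ] foot [532.3  305.58 194.  ] h 74.73946691719495 lat [0.82 0.04 0.45] | rotvec to align deg [ 0.02 -0.09 -0.03] 
q [0.39 0.11 2.   0.42 0.49 0.07] F [ 0.5  -0.06 -1.65] Fax -1.5432080044944412 M [-0.44  0.52 -0.02] g 0.3750027658172709
```

Request:
{"method": "arm_command", "body": {"series": "0 0 0 0.13 0.15 -0.36 0;0 0 0 0.17 0.15 -0.33 0;0 0 0 0 0 0 0;0 0 0 0 0 0 0"}}

```text
time_s: 16.75
tcp_pos: [522.9, 297.7, 211.6]
tcp_rot: [2.66, -0.391, 1.668]
wrist_force: [-0.2, 1.2, -3.1]
gripper_width: 0.373
```

```bash
python3 -c "from st import *;state()"
```

```text
t 16.75 tcp [522.94 297.65 211.6 ] foot [535.32 308.66 187.92] h 67.2886282229547 lat [0.65 0.28 0.47] | rotvec to align deg [-0.01 -0.03 -0.02] 
q [0.39 0.13 2.   0.43 0.47 0.06] F [-0.23  1.18 -3.1 ] Fax -2.8890934373531314 M [-0.52  0.48 -0.  ] g 0.3728003698837385
```

Request:
{"method": "arm_command", "body": {"series": "0 0 0 0.17 0.15 -0.33 0;0 0 0 0.17 0.15 -0.33 0;0 0 0 0 0 0 0;0 0 0 0 0 0 0"}}

```text
time_s: 17.15
tcp_pos: [526.3, 300.4, 204.6]
tcp_rot: [2.66, -0.391, 1.667]
wrist_force: [-0.3, -1.6, -3.6]
gripper_width: 0.371
```

```bash
python3 -c "from st import *;state()"
```

```text
t 17.15 tcp [526.26 300.4  204.6 ] foot [538.63 311.39 180.91] h 59.083316082165794 lat [ 0.44 -0.11  0.18] | rotvec to align deg [ 0.02 -0.06 -0.02] 
q [0.4  0.14 2.   0.44 0.45 0.05] F [-0.34 -1.55 -3.62] Fax -2.2280321626745017 M [-0.78  0.46 -0.17] g 0.37149357060127997
```

Request:
{"method": "arm_command", "body": {"series": "0 0 0 0.17 0.1 -0.34 0;0 0 0 0.17 0.1 -0.34 0;0 0 0 0 0 0 0;0 0 0 0 0 0 0"}}

```text
time_s: 17.55
tcp_pos: [529.3, 302.2, 197.2]
tcp_rot: [2.662, -0.39, 1.667]
wrist_force: [0.6, -2.3, -7.4]
gripper_width: 0.375
```

```bash
python3 -c "from st import *;state()"
```

```text
t 17.55 tcp [529.3  302.18 197.24] foot [541.65 313.17 173.53] h 51.06936847877024 lat [ 0.02 -1.39 -0.63] | rotvec to align deg [ 0.05 -0.11 -0.03] 
q [0.4  0.15 2.01 0.45 0.44 0.04] F [ 0.56 -2.29 -7.38] Fax -5.413131833852858 M [-1.31  0.65 -0.33] g 0.37516092170052495
```

Request:
{"method": "arm_command", "body": {"series": "0 0 0 -0.04 -0.14 -0.09 0;0 0 0 0 0 0 0;0 0 0 0 0 0 0"}}

```text
time_s: 17.85
tcp_pos: [529.1, 301.4, 197.5]
tcp_rot: [2.66, -0.392, 1.668]
wrist_force: [-0.7, -1.0, -4.8]
gripper_width: 0.377
```

```bash
cat >> st.py <<'E'
u=np.array([-np.cos(q[3])*np.cos(.6109),-np.sin(q[3])*np.cos(.6109),np.sin(.6109)]);v=np.cross(a,u)
def fr(n=6):
    L=[]
    for k in range(n):
        arm.snapshot('scene');o=arm.observe();L.append([*(o['wrist_force']),*o['moment']])
    L=np.mean(L,0);F=L[:3]-[0,0,-2.2];print('F axial/u/v',F@a,F@u,F@v,'M a/u/v',L[3:]@a,L[3:]@u,L[3:]@v)
def full(n=6):
    o,f,z=state();fr(n);print('lat u,v',(f-seat)@u,(f-seat)@v,'tilt u,v deg',np.degrees(-z@u),np.degrees(-z@v));print('u',u,'v',v,'a',a)
E
python3 -c "from st import *;full()"
```

```text
t 17.85 tcp [529.13 301.41 197.52] foot [541.51 312.44 173.84] h 51.66512236894317 lat [ 0.14 -1.89 -0.81] | rotvec to align deg [-0.04 -0.03 -0.03] 
q [0.4  0.15 2.01 0.46 0.44 0.03] F [-0.72 -1.01 -4.78] Fax -3.2207231676988974 M [-0.76  0.75 -0.01] g 0.37678377289506054
F axial/u/v -0.43023680406835646 -1.6927372415854833 0.2634106261803377 M a/u/v 0.04031857370809077 0.02453796269516367 1.0382241044388167
lat u,v -1.40587514827718 -1.5055150937155173 tilt u,v deg 0.0037690714733650444 -0.06075947736600936
u [0.61 0.54 0.57] v [-0.66  0.75  0.  ] a [-0.43 -0.38  0.82]
```

Request:
{"method": "arm_command", "body": {"series": "0 0 0 0.13 0.12 -0.36 0;0 0 0 0.17 0.15 -0.33 0;0 0 0 0 0 0 0;0 0 0 0 0 0 0"}}

```text
time_s: 18.55
tcp_pos: [532.8, 304.0, 190.5]
tcp_rot: [2.659, -0.391, 1.668]
wrist_force: [-0.2, 0.1, -2.2]
gripper_width: 0.368
```

```bash
python3 -c "from st import *;full(3)"
```

```text
t 18.55 tcp [532.76 304.03 190.52] foot [545.16 315.04 166.86] h 43.38275050846099 lat [ 0.23 -2.44 -1.01] | rotvec to align deg [-0.02  0.01 -0.01] 
q [0.4  0.17 2.01 0.47 0.42 0.02] F [-0.16  0.06 -2.24] Fax -1.7862641071051004 M [-0.55  0.61  0.04] g 0.36815751409788194
F axial/u/v -0.05763705494963005 -0.6098038944835815 0.14566103573013972 M a/u/v 0.005410658388530856 -0.018843787876381763 0.7639600467548397
lat u,v -1.7628070123365547 -1.981093608313895 tilt u,v deg -0.01867391540471227 -0.015598195309546191
u [0.61 0.54 0.57] v [-0.66  0.75  0.  ] a [-0.43 -0.38  0.82]
```

Forces are near zero, so the carrier is threading freely. I'll go on down.

Request:
{"method": "arm_command", "body": {"series": "0 0 0 0.17 0.15 -0.33 0;0 0 0 0.17 0.15 -0.33 0;0 0 0 0.17 0.15 -0.33 0;0 0 0 0 0 0 0;0 0 0 0 0 0 0"}}

```text
time_s: 19.2
tcp_pos: [537.6, 308.5, 180.4]
tcp_rot: [2.66, -0.391, 1.668]
wrist_force: [-1.2, -0.5, -2.3]
gripper_width: 0.376
```

```bash
python3 -c "from st import *;full(2)"
```

```text
t 19.2 tcp [537.56 308.46 180.43] foot [549.95 319.47 156.75] h 31.368568138364125 lat [-0.13 -2.58 -1.27] | rotvec to align deg [-0.01 -0.02 -0.02] 
q [0.4  0.19 2.01 0.49 0.4  0.  ] F [-1.17 -0.53 -2.26] Fax -1.1462748093229085 M [-0.49  0.49  0.01] g 0.3756707869658997
F axial/u/v 0.3551366899891103 -0.001273300104128687 0.2662161150788086 M a/u/v 0.04177732439694781 -0.019389361006887762 0.6821908195078769
lat u,v -2.215187642634096 -1.8430806182438526 tilt u,v deg 0.011804917106169639 -0.030521612305598897
u [0.61 0.54 0.57] v [-0.66  0.75  0.  ] a [-0.43 -0.38  0.82]
```

Request:
{"method": "arm_command", "body": {"series": "0 0 0 0.17 0.15 -0.33 0;0 0 0 0.17 0.15 -0.33 0;0 0 0 0.17 0.15 -0.33 0;0 0 0 0 0 0 0;0 0 0 0 0 0 0"}}

```text
time_s: 19.8
tcp_pos: [542.5, 312.9, 170.4]
tcp_rot: [2.66, -0.391, 1.668]
wrist_force: [-0.3, -0.4, -2.8]
gripper_width: 0.376
```

```bash
python3 -c "from st import *;full(2)"
```

```text
t 19.8 tcp [542.54 312.92 170.4 ] foot [554.92 323.93 146.72] h 19.31888470721568 lat [-0.33 -2.71 -1.43] | rotvec to align deg [-0.01 -0.04 -0.02] 
q [ 0.41  0.21  2.01  0.51  0.38 -0.02] F [-0.3  -0.36 -2.77] Fax -2.000933667878933 M [-0.47  0.49 -0.02] g 0.37586707042172934
F axial/u/v 0.13412515010912554 0.517133389704668 -0.20959481654766793 M a/u/v 0.03449869383738414 -0.03540231333430121 0.7167468112269841
lat u,v -2.4995371351855025 -1.8050097223704369 tilt u,v deg 0.029710903426428712 -0.03837607113289366
u [0.61 0.54 0.57] v [-0.66  0.75  0.  ] a [-0.43 -0.38  0.82]
```

Request:
{"method": "arm_command", "body": {"series": "0 0 0 0.17 0.15 -0.33 0;0 0 0 0.17 0.15 -0.33 0;0 0 0 0 0 0 0;0 0 0 0.09 0.08 -0.16 0;0 0 0 0 0 0 0;0 0 0 0 0 0 0"}}

```text
time_s: 20.5
tcp_pos: [546.9, 316.7, 162.4]
tcp_rot: [2.66, -0.391, 1.668]
wrist_force: [-0.5, 0.5, -1.6]
gripper_width: 0.374
```

```bash
python3 -c "from st import *;full(2)"
```

```text
t 20.5 tcp [546.85 316.71 162.44] foot [559.24 327.72 138.76] h 9.505012532599366 lat [-0.22 -2.66 -1.35] | rotvec to align deg [-0.01 -0.02 -0.02] 
q [ 0.41  0.23  2.01  0.53  0.36 -0.04] F [-0.49  0.46 -1.62] Fax -1.2917119931429395 M [-0.47  0.49 -0.01] g 0.37405333628732274
F axial/u/v 0.2623685702222927 -0.028971607842373747 0.02071776011848624 M a/u/v 0.01798662886378713 -0.04976230262313591 0.739630388671367
lat u,v -2.3586160707594366 -1.8419465039705436 tilt u,v deg 0.010299285263655459 -0.03302329085166035
u [0.61 0.54 0.57] v [-0.66  0.75  0.  ] a [-0.43 -0.38  0.82]
```

Request:
{"method": "arm_command", "body": {"series": "0 0 0 0.09 0.08 -0.16 0;0 0 0 0 0 0 0;0 0 0 0 0 0 0"}}

```text
time_s: 20.9
tcp_pos: [547.7, 317.5, 160.8]
tcp_rot: [2.66, -0.391, 1.668]
wrist_force: [-0.2, -0.0, -3.0]
gripper_width: 0.37
```

Request:
{"method": "arm_command", "body": {"series": "0 0 0 0.09 0.08 -0.16 0;0 0 0 0 0 0 0;0 0 0 0 0 0 0"}}

```text
time_s: 21.2
tcp_pos: [548.6, 318.3, 159.2]
tcp_rot: [2.66, -0.391, 1.668]
wrist_force: [0.4, -0.3, -2.2]
gripper_width: 0.372
```

```bash
python3 -c "from st import *;full(2)"
```

```text
t 21.2 tcp [548.63 318.3  159.16] foot [561.01 329.31 135.48] h 5.446290093564808 lat [-0.19 -2.61 -1.31] | rotvec to align deg [-0.01 -0.03 -0.02] 
q [ 0.41  0.24  2.01  0.54  0.35 -0.04] F [ 0.4  -0.26 -2.19] Fax -1.8657072848199256 M [-0.44  0.52 -0.08] g 0.37221674608309374
F axial/u/v -0.1537608362950012 -0.3140929127453614 -0.24750027463808255 M a/u/v 0.058282585346984016 -0.07368991156490401 0.7053010917490217
lat u,v -2.2897637835948577 -1.822601432418146 tilt u,v deg 0.01815098827881164 -0.03608636629392997
u [0.61 0.54 0.57] v [-0.66  0.75  0.  ] a [-0.43 -0.38  0.82]
```

Request:
{"method": "arm_command", "body": {"series": "0 0 0 0.06 0.06 -0.12 0;0 0 0 0 0 0 0;0 0 0 0 0 0 0"}}

```text
time_s: 21.6
tcp_pos: [549.2, 318.9, 158.0]
tcp_rot: [2.66, -0.391, 1.668]
wrist_force: [-0.2, -0.2, -2.6]
gripper_width: 0.369
```

Request:
{"method": "arm_command", "body": {"series": "0 0 0 0.06 0.06 -0.12 0;0 0 0 0 0 0 0;0 0 0 0 0 0 0"}}

```text
time_s: 21.9
tcp_pos: [549.8, 319.5, 156.8]
tcp_rot: [2.66, -0.391, 1.668]
wrist_force: [-0.3, 0.1, -3.2]
gripper_width: 0.376
```

```bash
python3 -c "from st import *;full(2)"
```

```text
t 21.9 tcp [549.84 319.48 156.78] foot [562.23 330.49 133.11] h 2.531892356009789 lat [-0.22 -2.54 -1.3 ] | rotvec to align deg [-0.01 -0.03 -0.02] 
q [ 0.42  0.24  2.01  0.54  0.35 -0.05] F [-0.34  0.1  -3.19] Fax -2.5042538554355103 M [-0.5   0.51  0.04] g 0.3761775256847228
F axial/u/v -0.03982956650683572 0.01690089540657031 0.3708005058768638 M a/u/v -0.0033633591329101163 -0.026179368853971912 0.6563852897988018
lat u,v -2.2620281466313363 -1.750867726389587 tilt u,v deg 0.013974782063814056 -0.03205957750127786
u [0.61 0.54 0.57] v [-0.66  0.75  0.  ] a [-0.43 -0.38  0.82]
```

Request:
{"method": "arm_command", "body": {"series": "0 0 0 0.06 0.06 -0.12 0;0 0 0 0 0 0 0;0 0 0 0 0 0 0"}}

```text
time_s: 22.3
tcp_pos: [550.5, 320.0, 155.9]
tcp_rot: [2.659, -0.391, 1.668]
wrist_force: [-1.5, -1.3, 0.6]
gripper_width: 0.374
```

Request:
{"method": "arm_command", "body": {"series": "0 0 0 0.06 0.06 -0.12 0;0 0 0 0 0 0 0;0 0 0 0 0 0 0"}}

```text
time_s: 22.6
tcp_pos: [551.2, 320.6, 154.7]
tcp_rot: [2.659, -0.391, 1.668]
wrist_force: [-1.1, -2.9, 1.3]
gripper_width: 0.372
```

```bash
python3 -c "from st import *;full(2)"
```

```text
t 22.6 tcp [551.17 320.63 154.66] foot [563.57 331.64 130.99] h -0.21403693975904123 lat [-0.06 -2.43 -1.16] | rotvec to align deg [-0.02  0.   -0.01] 
q [ 0.42  0.25  2.01  0.55  0.34 -0.05] F [-1.14 -2.89  1.33] Fax 2.6741214446848107 M [-0.61  0.46 -0.02] g 0.3724573157793587
F axial/u/v 4.2534991998285046 -0.2388672171741795 -0.4333553672945429 M a/u/v -0.011003305485051441 -0.16789996125584294 0.7752542655361392
lat u,v -2.0310320629988476 -1.7775127605133723 tilt u,v deg -0.014472425740667249 -0.016859586658073415
u [0.61 0.54 0.57] v [-0.66  0.75  0.  ] a [-0.43 -0.38  0.82]
```

Contact with the dog: +4.3 N along the axis, so the seat lies about 4 mm lower than my fit. I'll press 2 mm more and start turning in 3° rows.

Request:
{"method": "arm_command", "body": {"series": "0 0 0 0.09 0.08 -0.16 0;0 0 0 0 0 0 0;0 0 0 0 0 0 0"}}

```text
time_s: 23.0
tcp_pos: [552.0, 321.5, 152.9]
tcp_rot: [2.66, -0.391, 1.668]
wrist_force: [-1.6, -3.4, 2.1]
gripper_width: 0.372
```

Request:
{"method": "arm_command", "body": {"series": "-1.29 -1.14 2.46 0 0 0 0;-1.29 -1.14 2.46 0 0 0 0;-1.29 -1.14 2.46 0 0 0 0;-1.29 -1.14 2.46 0 0 0 0;-1.29 -1.14 2.46 0 0 0 0"}}

```text
time_s: 23.5
tcp_pos: [551.8, 321.6, 152.4]
tcp_rot: [2.583, -0.259, 1.909]
wrist_force: [-0.0, -0.4, -1.4]
gripper_width: 0.373
```

```bash
python3 -c "from st import *;full(2)"
```

```text
t 23.5 tcp [551.75 321.64 152.4 ] foot [564.11 332.65 128.71] h -2.69725780543047 lat [-0.59 -2.37 -1.41] | rotvec to align deg [ 0.01 -0.09 -0.03] 
q [ 0.42  0.25  2.01  0.55  0.34 -0.32] F [-0.01 -0.35 -1.38] Fax -0.9861932907102807 M [-0.46  0.45  0.03] g 0.37258366970145707
F axial/u/v -0.1319218587707935 -0.5414952191250643 -0.308370030776883 M a/u/v 0.004125195033627696 -0.023593841341113628 0.671100652250655
lat u,v -2.4614550078547786 -1.3849752363112249 tilt u,v deg 0.07690839908175208 -0.06016402448480524
u [0.61 0.54 0.57] v [-0.66  0.75  0.  ] a [-0.43 -0.38  0.82]
```

The push vanished (axial ≈ −0.1 N), so the dog has snapped in within 15° of turning. I'll press the last stretch onto the collar.

Request:
{"method": "arm_command", "body": {"series": "0 0 0 0.03 0.03 -0.06 0;0 0 0 0 0 0 0;0 0 0 0 0 0 0"}}

```text
time_s: 23.9
tcp_pos: [552.1, 321.9, 152.0]
tcp_rot: [2.584, -0.26, 1.907]
wrist_force: [0.1, 0.3, -1.9]
gripper_width: 0.372
```

Request:
{"method": "arm_command", "body": {"series": "0 0 0 0.03 0.03 -0.06 0;0 0 0 0 0 0 0;0 0 0 0 0 0 0"}}

```text
time_s: 24.2
tcp_pos: [552.4, 321.9, 151.8]
tcp_rot: [2.583, -0.26, 1.907]
wrist_force: [-3.7, -3.9, 1.0]
gripper_width: 0.371
```

```bash
python3 -c "from st import *;full(2)"
```

```text
t 24.2 tcp [552.36 321.87 151.78] foot [564.74 332.88 128.1 ] h -3.5556955934211 lat [-0.33 -2.47 -1.32] | rotvec to align deg [ 0.01 -0.05 -0.02] 
q [ 0.42  0.25  2.01  0.56  0.34 -0.32] F [-3.66 -3.92  1.04] Fax 3.915436307895962 M [-0.71  0.66  0.04] g 0.37146000143936037
F axial/u/v 5.425081251370349 -1.917158844960982 -0.6420283134232314 M a/u/v 0.022207215847037387 -0.10425456782013712 1.0452960602925545
lat u,v -2.303360855346947 -1.6325585548363049 tilt u,v deg 0.039423625358590376 -0.03220052821762943
u [0.61 0.54 0.57] v [-0.66  0.75  0.  ] a [-0.43 -0.38  0.82]
```

Request:
{"method": "arm_command", "body": {"series": "0 0 0 0.02 0.01 -0.03 0;0 0 0 0 0 0 0;0 0 0 0 0 0 0"}}

```text
time_s: 24.6
tcp_pos: [552.5, 321.9, 151.7]
tcp_rot: [2.583, -0.26, 1.907]
wrist_force: [-4.0, -4.7, 4.6]
gripper_width: 0.374
```

```bash
python3 -c "from st import *;full(2)"
```

```text
t 24.6 tcp [552.46 321.87 151.7 ] foot [564.84 332.88 128.02] h -3.6626077980675213 lat [-0.27 -2.51 -1.31] | rotvec to align deg [ 0.   -0.04 -0.02] 
q [ 0.42  0.25  2.01  0.56  0.34 -0.32] F [-3.96 -4.75  4.58] Fax 7.25834671782904 M [-0.85  0.83 -0.05] g 0.37426504550768624
F axial/u/v 9.234335952681421 -2.4352665076788877 -1.8417313399622872 M a/u/v 0.015383884080047774 -0.08449588824964474 1.2004422813586082
lat u,v -2.280658660936106 -1.7028357357475057 tilt u,v deg 0.030282257537488005 -0.0300085108819269
u [0.61 0.54 0.57] v [-0.66  0.75  0.  ] a [-0.43 -0.38  0.82]
```

It stops hard at 9 N. Releasing, then backing out along the axis.

Request:
{"method": "arm_command", "body": {"series": "0 0 0 0 0 0 1;0 0 0 0 0 0 1;0 0 0 0 0 0 1;0 0 0 0 0 0 1;0 0 0 0 0 0 1;0 0 0 0 0 0 1"}}

```text
time_s: 25.3
tcp_pos: [552.8, 322.2, 151.4]
tcp_rot: [2.583, -0.26, 1.907]
wrist_force: [-0.2, -0.6, -0.4]
gripper_width: 0.867
```

Request:
{"method": "arm_command", "body": {"series": "0 0 0 -0.43 -0.38 0.82 1;0 0 0 -0.86 -0.76 1.64 1;0 0 0 -1.72 -1.52 3.28 1;0 0 0 -1.72 -1.52 3.28 1;0 0 0 -1.72 -1.52 3.28 1;0 0 0 0 -4 2 1;0 0 0 0 -4 2 1;0 0 0 0 -4 2 1"}}

```text
time_s: 26.1
tcp_pos: [487.1, 144.0, 336.2]
tcp_rot: [2.581, -0.259, 1.909]
wrist_force: [1.2, -1.3, -0.8]
gripper_width: 0.999
```

Request:
{"method": "arm_command", "body": {"series": "0 0 0 -1 -4.5 1 1;0 0 0 -1 -4.5 0 1;0 0 0 -1 -4.5 0 1;0 0 0 0 -4 0 1;0 0 0 0 0 0 1;0 0 0 0 0 0 1"}}

```text
time_s: 26.7
tcp_pos: [457.9, -30.7, 344.6]
tcp_rot: [2.583, -0.26, 1.904]
wrist_force: [0.0, 0.5, 0.8]
gripper_width: 1.002
```

```bash
cat > chk.py <<'E'
from st import *
o=arm.observe();print(o['time_s'],o['wrist_force'],o['tcp_pos'])
ps={}
for c,(x0,y0) in (('scene',(150,180)),('top',(170,145))):
    p=arm.snapshot(c);ps[c]=p;S=8
    I=cv2.resize(p['image'][y0:y0+56,x0:x0+50],None,fx=S,fy=S,interpolation=cv2.INTER_CUBIC);J=I.copy();Z=lambda X:tuple(np.int32((proj(p,X)-[x0,y0]+.5)*S))
    f=np.array([564.84,332.88,128.02])
    for P in (cyl(f,a,56,22,22)[:40],cyl(f,a,17,62,62)[:40]): cv2.polylines(J,[np.array([Z(X) for X in P])],True,(0,0,255),1)
    cv2.circle(J,Z(f+70*a),4,(0,255,0),1)
    ps[c+'J']=J
    for n in ('carrier_hub','spindle_tip'):
        r=arm.place_of(p,n)
        if r: print(c,n,r[0]['position'],r[0]['score'],'expect',proj(p,f+(45 if 'hub' in n else 70)*a))
    for n in ('mouse','timer','vial1','beaker','marker'):
        r=arm.spot_in(p,n); r and print(c,n,np.array(r[0]['bbox']),round(r[0]['score'],2))
cv2.imwrite('pics/end.png',np.hstack([ps['sceneJ'],ps['topJ']]))
E
python3 chk.py
```

```text
26.7 [0.01 0.54 0.79] [457.9  -30.68 344.55]
scene carrier_hub [189.8, 214.6] 0.64 expect [188.28 213.47]
scene spindle_tip [181.7, 250.2] 0.58 expect [191.95 208.91]
scene mouse [242.9 209.8 267.1 228.9] 0.56
scene timer [154.  282.6 178.4 303.4] 0.94
scene vial1 [169.7 203.6 197.5 236.1] 0.48
scene beaker [334.1 152.8 346.7 171.4] 0.54
scene marker [109.3 297.8 143.3 328.3] 0.83
top carrier_hub [136.3, 208.6] 0.57 expect [202.65 176.77]
top spindle_tip [206.4, 175.0] 0.43 expect [204.2  178.31]
top mouse [257.2 178.7 271.8 198.5] 0.63
top timer [158.4 199.4 176.6 217.2] 0.68
top beaker [376.9 175.4 391.3 187.5] 0.67
```

View pics/end.png

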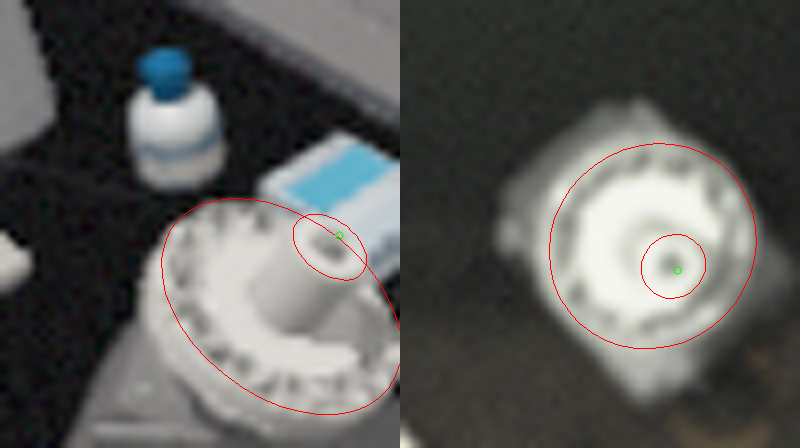

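The final picture shows the carrier hanging on the spindle. The bore seen at (328,245) lies on the outline predicted for the home pose, centred at (329,246). The mouse, timer and beaker are where they were. Handing in.

```bash
python3 -c "
from plant import arm
o=arm.observe();print(o['time_s'],o['wrist_force']);print(arm.sign_off())"
```

```text
27.5 [0.10298018 0.53373464 0.17638686]
the job is handed in; nothing more can be done
None
```

The carrier is back on the slanted spindle, clocked to the drive dog and let go. I handed the job in at 27.5 s; no verdict is reported.

**How it went:** I gripped the boss and re-gripped it a quarter turn round on clear bench to centre it. I then tilted it 35° and slid it down the spindle, correcting by the wrist force. The carrier touched the dog at about 4 N. During a 15° turn under light pressure the push fell to about 0 N, so the dog had snapped in. It then met the collar hard, 4–5 mm below first touch on the dog. The highest axial force read was about 9 N, against the 30 N limit.

**Last checks:**
- **Seating:** after release, both pictures match the outline predicted for the home pose to within about half a pixel (a carrier riding 5 mm up would show about 1 pixel off). The gripper was well clear, with wrist force near zero.
- **Bystanders:** the mouse, timer and beaker showed no visible shift in the last picture, and the marker agreed in the scene view.

**What disagreed or was not confirmed:**
- My camera fit put the collar about 3.5 mm too high and the spindle 2–3 mm to the side; contact forces corrected both.
- An early automatic edge fit gave a spindle direction of 206° and was rejected for 221.6°.
- In the final picture the networks misplaced the spindle tip (scene view) and the carrier hub (top view), and reported the mixer/carrier area as the vial. The vial was therefore not confirmed at the end, but the arm never went near it.

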